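Clamp a glass mosaic panel with a fold-out crank

TASK

Clamp the mosaic panel for grouting: swing the red-knobbed folding crank handle out until it snaps upright, then crank the wheel clockwise (seen from above) until the panel is squared up against the grey fence and the orange sprung pad is pressed about half-way in. Then swing the yellow lock lever on the jaw all the way down, leaving the crank handle upright and the jar, bottle and dishes alone.

Things in the scene. Friction and masses are not known exactly. Their poses are not given: they have to be found in the camera images.
- clamp: The bench clamp, heavy, does not move: an aluminium bed 190 x 480 x 15 mm with a blue gearbox (90 x 90 mm, 75 mm high) at one end, carrying a horizontal steel handwheel. Origin on the wheel's vertical axis at table height; z up, y along the bed from the wheel to the jaw, panel and fence, x across the bed (away from the robot at yaw 0). The bed spans y = -95 to 385 mm, x = +-95 mm.
- wheel_axis (a point): Point on the wheel's vertical axis at the height of the handle hinge, 125 mm above the table. The wheel is 124 mm in diameter, its spokes' top is at 98 mm and its rim's at 100 mm, the hub's top at 103 mm.
- handle_hinge (a point): Fold hinge of the crank handle, in a lug on the wheel, 72 mm from the wheel axis, 125 mm above the table; it goes round with the wheel. Parked, it lies at x = +72 mm, y = 0 of the clamp; the hinge pin runs along the wheel's tangent (the clamp's y when parked). Outboard of it the lug carries the latch housing, out to 115 mm from the axis, top at 136 mm.
- handle_grip (a point): Centre of the red ball knob (28 mm across) on the end of the crank handle, 70 mm from the fold hinge; it spins freely about the handle's length. Behind it: red shank 16 mm in diameter (42 to 60 mm from the hinge), then a 9 mm rod. Folded, the handle lies level, hinge to ball inwards, the ball over the wheel's centre, its centre 22 mm above the hub; swung out, the ball stands 70 mm above the hinge.
- handle (a joint): Fold angle of the crank handle, rad: 0 folded flat (start), 1.57 upright. Stiff hinge (about 1 N at the knob), stays where left; over the last part (about 0.9 to 1.4) a spring plunger resists by some 3 N more, then snaps in and holds the handle upright against about 3 N at the knob (pulled over harder, it unlatches). While folded, a brass heel on the handle sits in a notch of the clamp and locks the wheel.
- wheel (a joint): Turn of the handwheel, rad: 0 parked (start), grows clockwise seen from above, up to 7.5. It is stiff (0.15 N m, about 2 N at the handle) and stays where it is left. Each rad moves the jaw 5 mm towards the fence.
- pad (a joint): How far the orange sprung pad is pressed into the jaw, m: 0 free (start), 0.012 bottomed; half-way is 0.006. Spring 1500 N/m, so half-way is 9 N. Merely sliding the panel along presses it 1 to 2 mm.
- pad_face (a point): Centre of the orange pad's face towards the panel, 30 mm above the table. The pad is 150 mm long across the bed, 24 mm high, and moves with the jaw.
- fence_face (a point): Centre of the grey fence's face towards the panel, 30 mm above the table. The fence (150 mm long, 28 mm high) is clamped to the bed, at a different place along it each time, and does not give.
- panel_center (a point): Centre of the loose mosaic panel, half-way up: a dark-framed board of blue glass chips, 150 mm (x) x 110 mm (y, between pad and fence) x 16 mm, about 0.35 kg, lying on the bed between pad and fence with a few mm to spare on each side.
- lever_hinge (a point): Hinge of the lock lever on a small tower of the blue jaw, 80 mm above the table; it moves along the bed with the jaw. The hinge pin runs along the clamp's y.
- lever_grip (a point): Point in the yellow grip of the lock lever, 85 mm from its hinge. The grip is 12 x 12 mm in section and spans 48 to 104 mm from the hinge. Down, it lies level towards the clamp's -x with 29 mm free below it; up, it stands above the hinge.
- lever (a joint): Angle of the lock lever, rad: 0 fully down (locked), 1.57 upright, at most 1.75. It starts up, at 1.2 to 1.6, is stiff (0.07 N m) and stays where it is left.
- jar_mid (a point): Middle of a bystander: clear jar of pale blue glass chips with a black lid, 82 mm in diameter, 116 mm tall.
- bottle_mid (a point): Middle of a bystander: green bottle, 52 mm in diameter, 130 mm tall.
- dish_a_mid (a point): Middle of a bystander: black dish of dark blue chips, 92 mm in diameter, 16 mm tall.
- dish_b_mid (a point): Middle of a bystander: black dish of pale chips, 92 mm in diameter, 16 mm tall.
There are look-alikes about, which are no part of the job. There is more than one size of the part that bears panel_center; the job needs the smaller.

How it is judged:
By the outcome, as a careful person would: the job done as asked, in the order asked, and still so for the second after the job is handed in, with the robot touching nothing.
It also fails if it takes over 59 s, if anything falls off the work surface, if the arm or the gripper's body presses on something with over 40 N, if the wrist force passes 120 N, or if a joint passes its speed limit or range.

ROBOT

A 6-joint arm with a two-finger parallel gripper is mounted at the origin on the work surface. World frame = base frame: x ahead of the robot, y to its left, z up, the work surface at z = 0. Lengths are in m, angles in rad, forces in N, time in s.
With the tool pointing down it reaches from about 0.4 to 0.925 m from the base axis. Payload 3.4 kg.
Tool frame: the origin (TCP) lies on the mounting face of the last link; the fingertips stand 173 mm ahead of it and the grasp point (between the pads) lies 155 mm ahead of it (arm.tip_extent is the distance from the TCP to the fingertips, in m); z points along the fingers, y is the line along which they close (so a half turn about z gives the same grasp; the last joint's range is limited). The gripper opens to 85 mm and grips with 20 to 120 N. Pads are 22 mm wide; open, the fingers measure 114 mm over their backs; the gripper's body (76 mm by 85 mm) begins 54 mm behind the grasp point. The pads swing forward as they close: fully open they stand 13 mm farther back than shut.
Start: joints at [-1.302, 0.307, 1.506, -0, 1.328, -0.073], TCP at [0.193, -0.542, 0.405] pointing down, gripper open.
Joint ranges: [-3.12, 3.12], [-1.05, 2.28], [0.14, 2.33], [-1.42, 4.57], [0.1, 2.73], [-2.68, 2.68]. Speed limits (rad/s): [2.57, 2.57, 3.14, 3.14, 3.14, 3.14].

INTERFACE

Orientations are given as [roll, pitch, yaw] about the fixed x, y, z axes, in that order (R = Rz(yaw) Ry(pitch) Rx(roll)).
In Python, from workcell import arm gives the robot as it stands.
- The arm moves only by the tool drive_tool, never from a script. Its argument "motion" is a list that holds one entry, the list of rows, each a list of 5 numbers: the shift along the tool's x, y, z in cm, then the turn about the tool's z in degrees, then the opening, from 0 (shut) to 1 (fully open). In form: [[[tx, ty, tz, yaw, jaw], ...]]. A call has 1 to 12 rows; each row shifts and turns the commanded pose from where the row before left it, along the tool's axes as they then stand; what a row does not reach is not made up. A row lasts 1/12 s, in which the tool goes at most 41.7 mm and 7.16 degrees, less where a joint would pass 70% of its speed; a pose out of reach is approached as far as the arm can. A call is refused whole if a number of a shift passes 4.17 or a number of a turn 7.16, either way. A call with a gripper value outside its range is refused whole. The fingers move at their own pace and stop on an object; "force" is the grip in N (left out, the last holds). Time passes only in rows, so rows that do not move let the fingers close. It gives the time, the measured TCP pose, the force, the opening and the grip force at its end, in the units of the state.
- arm.read_state(): the state, without advancing time (a new reading comes with each control period).
- arm.get_image(name): name is "scene" or "side" or "wrist"; returns a dict with "pixels" (384x512x3 uint8, red, green, blue), "range_z" (384x512 float32, m along the optical axis (not along the pixel's ray), 0 where there is no reading), "intrinsics" (3x3 intrinsics, pixels), "rvec" (rotation vector, rad) and "tvec" (3), from world to camera coordinates, as OpenCV has them. Camera axes: x right, y down, z forward; pixel columns grow to the right and rows downward; lengths in m; the calibration is good to about 2 mm. The wrist camera is an equidistant fisheye: a pixel r from the principal point sees the ray r / f radians off the axis. A picture is of the moment at which its call begins.
- arm.close_job(): hands the job in; it is judged then, once.
Trained networks look in a picture, given as the dict that the camera call returned (one of the last four; its "shot" number tells which), for a name from the list of things; names that differ only in an ending like _2 or _b are one class to them, and where a whole thing is asked for, a point or a joint stands for the part that bears it (a point fixed in the world has none). Each returns a list of dicts, best first, with "p" (0 to 1); they miss things now and then, are a little off and sometimes report something else, mostly with a low value. They report only what shows in the picture. A call takes as long as a camera call. They do not tell look-alikes from the thing itself.
- arm.cut_out(picture, thing): "mask" (384x512 bool, what is visible of it).
- arm.landmark_of(picture, thing): "position" ([x, y, z] in m, in world coordinates, good to about 4 mm: a listed point, or the origin of a listed thing).
The state is a dict: "time_s": time; "joint_pos": joint angles; "joint_vel": joint speeds; "joint_efforts": joint torques, N m; "tcp_pos": TCP position; "tcp_rot": TCP orientation; "contact_force": force on the tool from outside, world axes, zero at the start; "wrist_torque": the same for the moment, N m; "gripper_width": finger opening in m; "grip_force": force on a finger pad.
Only numpy, scipy, OpenCV 4.12 (cv2) and the standard library are available. Lean on these libraries where they do the work, as an engineer would, in place of code of your own. Each camera call takes 0.05 s, during which the arm holds its last target. There are 200 camera calls.

## Working session

There is one attempt and no reset: what is moved stays moved. The work goes in short steps, Python scripts to look and compute and a tool call to move; the robot and the scene stay as the last step left them, time stands still between calls to the robot, and variables do not carry over. Pictures are saved under pics/ and viewed, at most 10 in all, crops included, and the job is handed in when it is done.

Besides the shell and the picture viewer there is one more tool, called after ">>>" in YAML: its name, and indented under it one key for each argument. drive_tool: Moves the arm, as the interface text tells. Its arguments: {"type":"object","properties":{"motion":{"type":"array","items":{"type":"array","items":{"type":"array","items":{"type":"number"}}}},"force":{"type":"number"}},"required":["motion"]}

```bash
ls; mkdir -p pics
cat > h.py <<'E'
import numpy as np, cv2
from workcell import arm
def save(im,n): cv2.imwrite('pics/'+n,im['pixels'][:,:,::-1])
def world(im,u,v):
    z=im['range_z'][int(v),int(u)];K=im['intrinsics'];R=cv2.Rodrigues(np.array(im['rvec']))[0]
    c=np.array([(u-K[0][2])/K[0][0]*z,(v-K[1][2])/K[1][1]*z,z]);return R.T@(c-np.array(im['tvec']).ravel())
def pix(im,P):
    p,_=cv2.projectPoints(np.array(P,float).reshape(-1,1,3),np.array(im['rvec'],float),np.array(im['tvec'],float),np.array(im['intrinsics'],float),None);return p.reshape(-1,2)
E
python3 - <<'E'
from h import *
np.set_printoptions(precision=3,suppress=True)
a=arm.get_image('scene');b=arm.get_image('side')
cv2.imwrite('pics/a.png',np.vstack([a['pixels'],b['pixels']])[:,:,::-1][:, :] if 0 else cv2.resize(np.hstack([a['pixels'],b['pixels']]),(800,300))[:,:,::-1])
save(a,'scene.png');save(b,'side.png')
for n,im in(('scene',a),('side',b)):
  for t in ['clamp','wheel_axis','handle_hinge','handle_grip','pad_face','fence_face','panel_center','lever_hinge','lever_grip','jar_mid','bottle_mid','dish_a_mid']:
    print(n,t,[(round(d['p'],2),np.round(d['position'],3).tolist(),pix(im,d['position']).round().tolist()[0]) for d in arm.landmark_of(im,t)[:3]])
print(arm.read_state())
E
```

```text
pics
scene clamp [(0.8, [0.587, -0.086, 0.001], [178.0, 231.0]), (0.51, [0.608, 0.082, 0.164], [228.0, 196.0])]
scene wheel_axis [(0.72, [0.592, -0.09, 0.125], [170.0, 204.0])]
scene handle_hinge [(0.76, [0.661, -0.083, 0.127], [170.0, 221.0])]
scene handle_grip [(0.52, [0.594, -0.09, 0.128], [170.0, 204.0])]
scene pad_face [(0.52, [0.786, -0.125, 0.06], [154.0, 272.0]), (0.39, [0.574, 0.116, 0.032], [240.0, 219.0])]
scene fence_face [(0.85, [0.572, 0.234, 0.031], [277.0, 217.0])]
scene panel_center [(0.69, [0.577, 0.178, 0.022], [260.0, 221.0]), (0.63, [0.588, 0.6, 0.012], [389.0, 220.0])]
scene lever_hinge [(0.76, [0.625, 0.082, 0.079], [229.0, 221.0])]
scene lever_grip [(0.47, [0.613, 0.082, 0.163], [228.0, 198.0])]
scene jar_mid []
scene bottle_mid [(0.86, [0.77, 0.165, 0.068], [259.0, 260.0])]
scene dish_a_mid [(0.68, [0.413, 0.228, 0.01], [271.0, 188.0])]
side clamp [(0.59, [0.594, -0.088, 0.0], [285.0, 160.0]), (0.52, [0.589, -0.087, 0.123], [288.0, 134.0])]
side wheel_axis [(0.72, [0.589, -0.086, 0.124], [288.0, 134.0])]
side handle_hinge [(0.77, [0.658, -0.084, 0.125], [271.
[... 553 characters left out ...]
0.69, [0.626, 0.086, 0.082], [244.0, 168.0])]
side bottle_mid [(0.59, [0.773, 0.164, 0.068], [193.0, 163.0]), (0.17, [0.414, 0.223, 0.012], [271.0, 247.0])]
side dish_a_mid [(0.68, [0.415, 0.224, 0.011], [270.0, 247.0])]
{'time_s': 1.3, 'joint_pos': array([-1.302,  0.307,  1.506,  0.   ,  1.328, -0.074]), 'joint_vel': array([-0.   , -0.   , -0.001, -0.   ,  0.001,  0.001]), 'joint_efforts': array([ -0.001, -45.749, -25.233,  -0.   ,   0.001,   0.   ]), 'tcp_pos': array([ 0.193, -0.542,  0.405]), 'tcp_rot': array([-3.142, -0.   ,  0.342]), 'contact_force': array([-0.812,  0.181, -0.393]), 'wrist_torque': array([ 0.006, -0.012,  0.017]), 'grip_force': 0.0, 'gripper_width': 0.08537966770834754}
```

View pics/scene.png

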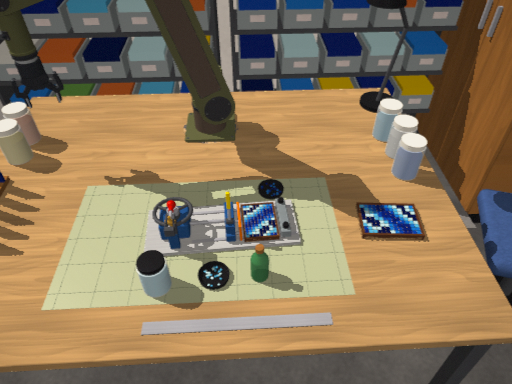

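View pics/side.png

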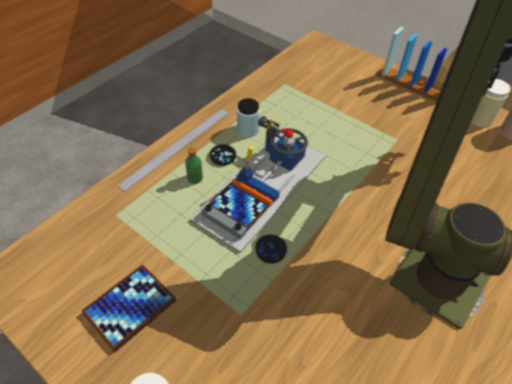

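The scene image shows one clamp: red knob on the wheel at (170,204), lever at (228,198), and the clamped panel at (260,221). The larger look-alike panel lies on the table at (389,220), and the one in the clamp is the one meant. The jar (153,273), bottle (260,262) and dishes (271,188) and (213,275) are clear of the work. Next I'll plan the approach.

```bash
cat >> h.py <<'E'
CY=0.064; AX=np.array([0.591,-0.0885])
def w(x,y): c,s=np.cos(CY),np.sin(CY); return AX+np.array([c*x-s*y,s*x+c*y])   # clamp -> world
def state():
    s=arm.read_state(); return np.array([*s['tcp_pos'],s['tcp_rot'][2]]),s
def plan(way,jaw,start=None):
    """way: list of (x,y,z,yaw) TCP; one row per waypoint, rounded"""
    p=np.array(start if start is not None else state()[0],float); rows=[]
    for t in way:
        t=np.array(t,float); c,s=np.cos(p[3]),np.sin(p[3]); d=(t[:3]-p[:3])*100
        r=[round(c*d[0]+s*d[1],2),round(s*d[0]-c*d[1],2),round(-d[2],2)]
        dy=(t[3]-p[3]+np.pi)%(2*np.pi)-np.pi; r.append(round(-np.degrees(dy),2)); rows.append(r+[jaw])
        p[0]+=(c*r[0]+s*r[1])/100;p[1]+=(s*r[0]-c*r[1])/100;p[2]-=r[2]/100;p[3]-=np.radians(r[3])
    for i in range(0,len(rows),12): print(str([rows[i:i+12]]).replace(' ',''))
    return p
def lin(a,b,n): return [np.array(a)+(np.array(b)-np.array(a))*(i+1)/n for i in range(n)]
E
python3 - <<'E'
from h import *
s=state()[0]; g=[.592,-.089,.36,CY+np.pi]
print(plan(lin(s,g,24),1.0))
E
```

```text
[[[np.float64(2.2),np.float64(-1.22),np.float64(0.19),np.float64(-6.84),1.0],[np.float64(2.33),np.float64(-0.95),np.float64(0.18),np.float64(-6.83),1.0],[np.float64(2.42),np.float64(-0.66),np.float64(0.19),np.float64(-6.84),1.0],[np.float64(2.49),np.float64(-0.37),np.float64(0.19),np.float64(-6.84),1.0],[np.float64(2.52),np.float64(-0.08),np.float64(0.18),np.float64(-6.83),1.0],[np.float64(2.5),np.float64(0.23),np.float64(0.19),np.float64(-6.84),1.0],[np.float64(2.46),np.float64(0.52),np.float64(0.18),np.float64(-6.84),1.0],[np.float64(2.38),np.float64(0.82),np.float64(0.19),np.float64(-6.83),1.0],[np.float64(2.27),np.float64(1.09),np.float64(0.19),np.float64(-6.84),1.0],[np.float64(2.12),np.float64(1.35),np.float64(0.18),np.float64(-6.84),1.0],[np.float64(1.95),np.float64(1.59),np.float64(0.19),np.float64(-6.83),1.0],[np.float64(1.74),np.float64(1.82),np.float64(0.19),np.float64(-6.84),1.0]]]
[[[np.float64(1.51),np.float64(2.01),np.float64(0.18),np.float64(-6.84),1.0],[np.float64(1.26),np.float64(2.17),np.float64(0.19),np.float64(-6.83),1.0],[np.float64(1.0),np.float64(2.31),np.float64(0.18),np.float64(-6.84),1.0],[np.float64(0.71),np.float64(2.42),np.float64(0.19),np.float64(-6.84),1.0],[np.float64(0.42),np.float64(2.47),np.float64(0.19),np.float64(-6.84),1.0],[np.float64(0.12),np.float64(2.52),np.float64(0.18),np.float64(-6.83),1.0],[np.float64(-0.18),np.float64(2.51),np.float64(0.19),np.float64(-6.84),1.0],[np.float64(-0.47),np.float64(2.47),np.float64(0.19),np.float64(-6.84),1.0],[np.float64(-0.77),np.float64(2.39),np.float64(0.18),np.float64(-6.83),1.0],[np.float64(-1.04),np.float64(2.29),np.float64(0.19),np.float64(-6.84),1.0],[np.float64(-1.31),np.float64(2.15),np.float64(0.18),np.float64(-6.84),1.0],[np.float64(-1.56),np.float64(1.97),np.float64(0.19),np.float64(-6.83),1.0]]]
[ 0.59198804 -0.08900432  0.36000101  3.20554689]
```

>>> drive_tool:
  motion:
    - [[2.2,-1.2,0.2,-6.8,1],[2.3,-0.9,0.2,-6.8,1],[2.4,-0.7,0.2,-6.8,1],[2.5,-0.4,0.2,-6.8,1],[2.5,-0.1,0.2,-6.8,1],[2.5,0.2,0.2,-6.8,1],[2.5,0.5,0.2,-6.8,1],[2.4,0.8,0.2,-6.8,1],[2.3,1.1,0.2,-6.8,1],[2.1,1.3,0.2,-6.8,1],[2.0,1.6,0.2,-6.8,1],[1.7,1.8,0.2,-6.8,1]]

```text
time_s: 2.3
tcp_pos: [0.3923, -0.3141, 0.3808]
tcp_rot: [3.141, 0.0, 1.772]
contact_force: [-0.1, 0.2, -0.4]
gripper_width: 0.0852
grip_force: 0.0
```

>>> drive_tool:
  motion:
    - [[1.5,2.0,0.2,-6.8,1],[1.3,2.2,0.2,-6.8,1],[1.0,2.3,0.2,-6.8,1],[0.7,2.4,0.2,-6.8,1],[0.4,2.5,0.2,-6.8,1],[0.1,2.5,0.2,-6.8,1],[-0.2,2.5,0.2,-6.8,1],[-0.5,2.5,0.2,-6.8,1],[-0.8,2.4,0.2,-6.8,1],[-1.0,2.3,0.2,-6.8,1],[-1.3,2.1,0.2,-6.8,1],[-1.6,2.0,0.2,-6.8,1]]

```text
time_s: 3.3
tcp_pos: [0.5955, -0.0904, 0.3566]
tcp_rot: [-3.141, -0.0, -3.087]
contact_force: [-0.0, -0.2, -0.1]
gripper_width: 0.0855
grip_force: 0.0
```

```bash
sed -i 's/\[round(c\*d\[0\]+s\*d\[1\],2),round(s\*d\[0\]-c\*d\[1\],2),round(-d\[2\],2)\]/[round(float(v),2) for v in (c*d[0]+s*d[1],s*d[0]-c*d[1],-d[2])]/; s/round(-np.degrees(dy),2)/round(float(-np.degrees(dy)),2)/' h.py
python3 - <<'E'
from h import *
np.set_printoptions(precision=3,suppress=True)
print(state()[0],arm.read_state()['joint_pos'])
a=arm.get_image('wrist');save(a,'w1.png')
print(a['intrinsics'],a['rvec'],a['tvec'])
for t in ['wheel_axis','handle_hinge','handle_grip','pad_face','fence_face','panel_center','lever_hinge','lever_grip']:
    print(t,[(round(d['p'],2),np.round(d['position'],3).tolist()) for d in arm.landmark_of(a,t)[:2]])
E
```

```text
[ 0.595 -0.09   0.357 -3.087] [-0.221  0.383  1.516 -0.     1.243 -1.846]
[[297.319   0.    257.659]
 [  0.    297.319 195.325]
 [  0.      0.      1.   ]] [-1.993 -2.106 -0.341] [ 0.123 -0.584  0.149]
wheel_axis [(0.78, [0.59, -0.092, 0.124]), (0.74, [0.624, 0.082, 0.079])]
handle_hinge [(0.91, [0.659, -0.084, 0.129])]
handle_grip [(0.81, [0.588, -0.086, 0.123])]
pad_face [(0.93, [0.577, 0.118, 0.028])]
fence_face [(0.75, [0.572, 0.236, 0.031])]
panel_center []
lever_hinge [(0.87, [0.622, 0.083, 0.082])]
lever_grip [(0.65, [0.614, 0.08, 0.163])]
```

View pics/w1.png

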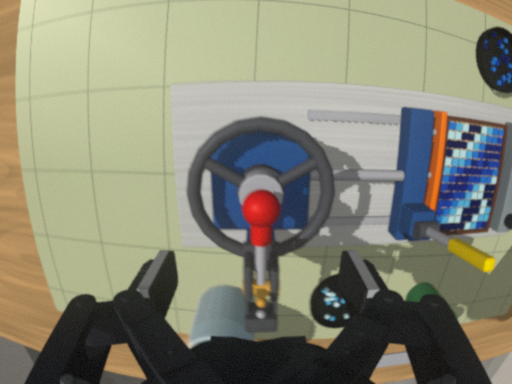

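The wrist view shows the red knob at (261,208) over the hub, with the handle running down to the latch at (262,300). The fingers straddle that line. I'll measure the knob by its colour and depth.

```bash
cat >> h.py <<'E'
def fish(im,u,v):
    u=np.asarray(u,float);v=np.asarray(v,float);K=im['intrinsics'];x=(u-K[0][2])/K[0][0];y=(v-K[1][2])/K[1][1];th=np.hypot(x,y)
    k=np.tan(th)/np.maximum(th,1e-9);z=im['range_z'][v.astype(int),u.astype(int)];R=cv2.Rodrigues(np.array(im['rvec']))[0]
    return (np.stack([x*k*z,y*k*z,z],-1)-np.array(im['tvec']).ravel())@R
def sphere(im):
    p=im['pixels'].astype(int);m=(p[...,0]>130)&(p[...,1]<70)&(p[...,2]<70)
    v,u=np.nonzero(m);P=fish(im,u,v)
    f=lambda c:np.linalg.norm(P-c,axis=1)-.014
    from scipy.optimize import least_squares
    return P,least_squares(f,P.mean(0)-[0,0,.01],loss='soft_l1',f_scale=.001).x
E
python3 - <<'E'
from h import *
np.set_printoptions(precision=4,suppress=True)
a=arm.get_image('wrist');P,c=sphere(a);print(len(P),P.min(0),P.max(0),c)
s=state()[0];s[3]+=2*np.pi
b=np.array([.591,-.0885])
plan(lin(s,[.591,-.0885,.285,CY+np.pi],5),0.6,s)
E
```

```text
1248 [ 0.5116 -0.1023  0.0272] [0.6282 0.1251 0.3265] [ 0.5905 -0.0891  0.1258]
[[[0.06,0.08,1.44,-0.2,0.6],[0.06,0.07,1.44,-0.19,0.6],[0.06,0.08,1.43,-0.2,0.6],[0.06,0.08,1.44,-0.19,0.6],[0.06,0.07,1.44,-0.2,0.6]]]
```

```bash
sed -i 's/AX=np.array(.*)/AX=np.array([0.5885,-0.0892])/' h.py
```

>>> drive_tool:
  motion:
    - [[0.1,0,1.4,-0.2,0.6],[0.1,0,1.4,-0.2,0.6],[0.1,0,1.4,-0.2,0.6],[0.1,0,1.4,-0.2,0.6],[0.1,0,1.4,-0.2,0.6],[0,0,0,0,0.2],[0,0,0,0,0.2],[0,0,0,0,0.2],[0,0,0,0,0.2],[0,0,0,0,0.2]]
  force: 30

```text
time_s: 4.63
tcp_pos: [0.5885, -0.0905, 0.287]
tcp_rot: [3.138, -0.003, -3.077]
contact_force: [-3.3, 4.9, -1.7]
gripper_width: 0.026
grip_force: 29.5
```

Run:
```python
from h import *
np.set_printoptions(precision=4,suppress=True)
s,st=state();print(s,st['gripper_width'],st['grip_force'],st['contact_force']);s[3]%=2*np.pi
x=np.array([np.cos(CY),np.sin(CY)]);way=[]
for th in np.linspace(0,1.55,19)[1:]:
    d=.070*(1-np.cos(th)); way.append([*(s[:2]+x*d),s[2]+.070*np.sin(th),s[3]])
plan(way,0.2,s)
```

```text
[ 0.5885 -0.0905  0.287  -3.0766] 0.02598686224847049 29.549261033535004 [-3.3347  4.8624 -1.6755]
[[[-0.03,-0.0,-0.6,-0.0,0.2],[-0.07,-0.0,-0.6,-0.0,0.2],[-0.13,-0.0,-0.59,-0.0,0.2],[-0.18,-0.0,-0.57,-0.0,0.2],[-0.23,-0.0,-0.56,-0.0,0.2],[-0.27,-0.0,-0.54,-0.0,0.2],[-0.32,-0.0,-0.51,-0.0,0.2],[-0.37,-0.0,-0.48,-0.0,0.2],[-0.4,-0.0,-0.45,-0.0,0.2],[-0.44,-0.0,-0.41,-0.0,0.2],[-0.47,-0.0,-0.37,-0.0,0.2],[-0.51,-0.0,-0.33,-0.0,0.2]]]
[[[-0.53,-0.0,-0.29,-0.0,0.2],[-0.55,-0.0,-0.24,-0.0,0.2],[-0.57,-0.0,-0.19,-0.0,0.2],[-0.59,-0.01,-0.14,-0.0,0.2],[-0.59,0.0,-0.09,-0.0,0.2],[-0.6,0.0,-0.04,-0.0,0.2]]]
```

>>> drive_tool:
  motion:
    - [[0,0.1,-0.6,0,0.2],[-0.1,0,-0.6,0,0.2],[-0.1,0,-0.6,0,0.2],[-0.2,0,-0.6,0,0.2],[-0.2,0,-0.6,0,0.2],[-0.3,0,-0.5,0,0.2],[-0.3,0,-0.5,0,0.2],[-0.4,0,-0.5,0,0.2],[-0.4,0,-0.4,0,0.2],[-0.4,0,-0.4,0,0.2],[-0.5,0,-0.4,0,0.2],[-0.5,0,-0.3,0,0.2]]

```text
time_s: 5.63
tcp_pos: [0.6237, -0.0881, 0.3476]
tcp_rot: [3.141, -0.001, -3.076]
contact_force: [-3.0, 4.7, -3.3]
gripper_width: 0.0257
grip_force: 29.7
```

>>> drive_tool:
  motion:
    - [[-0.5,0,-0.3,0,0.2],[-0.6,0,-0.2,0,0.2],[-0.6,0,-0.2,0,0.2],[-0.6,0,-0.1,0,0.2],[-0.6,0,-0.1,0,0.2],[-0.6,0,0,0,0.2],[-0.2,0,0,0,0.2],[0,0,0,0,0.2]]

```text
time_s: 6.3
tcp_pos: [0.6623, -0.0867, 0.357]
tcp_rot: [-3.139, 0.005, -3.076]
contact_force: [1.9, -0.1, 1.9]
gripper_width: 0.0255
grip_force: 29.5
```

Run:
```python
from h import *
np.set_printoptions(precision=4,suppress=True)
s,st=state();print(s,st['contact_force'],st['wrist_torque'])
a=arm.get_image('scene');b=arm.get_image('side')
A=cv2.resize(a['pixels'][140:260,120:280],(533,400),interpolation=cv2.INTER_CUBIC)
B=cv2.resize(b['pixels'][90:210,230:330][:, :],(267,320),interpolation=cv2.INTER_CUBIC);B=np.vstack([B,np.zeros((80,267,3),np.uint8)])
cv2.imwrite('pics/f1.png',np.hstack([A,B])[:,:,::-1])
for im in(a,b): print([(d['p'],d['position']) for d in arm.landmark_of(im,'handle_grip')])
print(w(.072,0))
```

```text
[ 0.6623 -0.0867  0.357  -3.0756] [ 1.9298 -0.1187  1.8633] [-0.0096 -0.0652  0.0102]
[(0.44, [0.6603, -0.0879, 0.195]), (0.31, [0.6229, 0.0894, 0.0784]), (0.25, [0.5899, -0.0893, 0.1261])]
[(0.7, [0.6568, -0.0884, 0.1932])]
[ 0.6604 -0.0846]
```

View pics/f1.png

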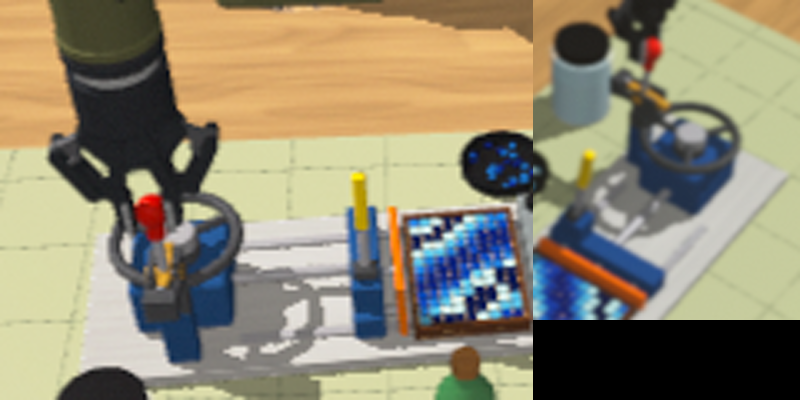

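The handle looks upright: knob at about (0.661,-0.088,0.195). I'll nudge it outward to make sure it's latched, then open the fingers into a loose cage and plan the cranking arc.

>>> drive_tool:
  motion:
    - [[-0.2,0,0,0,0.2],[-0.2,0,0,0,0.2],[0,0,0,0,0.2]]

```text
time_s: 6.75
tcp_pos: [0.6648, -0.0862, 0.3567]
tcp_rot: [-3.14, 0.001, -3.076]
contact_force: [-0.4, -1.6, 5.9]
gripper_width: 0.0259
grip_force: 29.7
```

>>> drive_tool:
  motion:
    - [[0.2,0,0,0,0.45],[0,0,0,0,0.45],[0,0,0,0,0.45]]

```text
time_s: 7.0
tcp_pos: [0.6619, -0.0857, 0.355]
tcp_rot: [3.141, -0.002, -3.076]
contact_force: [0.6, 0.1, 0.0]
gripper_width: 0.0381
grip_force: 0.0
```

```bash
cat >> h.py <<'E'
def crank(t0,t1,n,R=.072,z=.353,jaw=.45):
    s,st=state();s[3]%=2*np.pi;way=[]
    for t in np.linspace(t0,t1,n+1)[1:]:
        a=CY-t;way.append([AX[0]+R*np.cos(a),AX[1]+R*np.sin(a),z,a+np.pi])
    plan(way,jaw,s)
E
python3 - <<'E'
from h import *
np.set_printoptions(precision=4,suppress=True)
s,st=state();print(s,st['contact_force'],st['gripper_width'],st['joint_pos'])
a=arm.get_image('wrist');save(a,'w2.png');print([(d['p'],d['position']) for t in('handle_grip','handle_hinge') for d in arm.landmark_of(a,t)[:2]])
crank(0,2.16,20)
E
```

```text
[ 0.6619 -0.0857  0.355  -3.0756] [0.6271 0.1447 0.0425] 0.038109955936694584 [-0.1921  0.4714  1.3669  0.0004  1.3053 -1.8289]
[(0.82, [0.6586, -0.0843, 0.1942]), (0.64, [0.6615, -0.0832, 0.1253])]
[[[0.23,-0.65,0.22,6.31,0.45],[0.04,-0.78,-0.0,6.18,0.45],[0.04,-0.78,-0.0,6.19,0.45],[0.05,-0.77,-0.0,6.19,0.45],[0.04,-0.78,-0.0,6.19,0.45],[0.04,-0.77,-0.0,6.19,0.45],[0.04,-0.78,-0.0,6.18,0.45],[0.04,-0.78,-0.0,6.19,0.45],[0.05,-0.77,-0.0,6.19,0.45],[0.04,-0.78,-0.0,6.19,0.45],[0.04,-0.77,-0.0,6.19,0.45],[0.04,-0.78,-0.0,6.18,0.45]]]
[[[0.04,-0.78,-0.0,6.19,0.45],[0.05,-0.77,-0.0,6.19,0.45],[0.04,-0.78,-0.0,6.19,0.45],[0.04,-0.77,-0.0,6.19,0.45],[0.04,-0.78,-0.0,6.18,0.45],[0.04,-0.78,-0.0,6.19,0.45],[0.05,-0.77,-0.0,6.19,0.45],[0.04,-0.78,-0.0,6.19,0.45]]]
```

>>> drive_tool:
  motion:
    - [[0.2,-0.65,0.2,6.2,0.45],[0.04,-0.78,0,6.2,0.45],[0.04,-0.78,0,6.2,0.45],[0.04,-0.78,0,6.2,0.45],[0.04,-0.78,0,6.2,0.45],[0.04,-0.78,0,6.2,0.45],[0.04,-0.78,0,6.2,0.45],[0.04,-0.78,0,6.2,0.45]]

```text
time_s: 7.82
tcp_pos: [0.6397, -0.141, 0.3534]
tcp_rot: [3.14, -0.0, 2.337]
contact_force: [1.9, 1.7, -0.4]
gripper_width: 0.0383
grip_force: 1.3
```

Run:
```python
from h import *
np.set_printoptions(precision=4,suppress=True)
s,st=state();print(s,st['contact_force'],st['joint_pos'])
d=s[:2]-AX;print('tool theta',CY-np.arctan2(d[1],d[0]),np.hypot(*d),'yaw th',(CY+np.pi-s[3])%(2*np.pi))
a=arm.get_image('wrist');save(a,'w3.png')
for t in('handle_grip','handle_hinge'):
  for q in arm.landmark_of(a,t)[:2]:
    d=np.array(q['position'][:2])-AX;print(t,q['p'],q['position'],'th',CY-np.arctan2(d[1],d[0]),np.hypot(*d))
crank(8*.108,2.16,12)
```

```text
[ 0.6397 -0.141   0.3534  2.3367] [ 1.9373  1.7261 -0.4104] [-0.2819  0.4553  1.3997  0.0017  1.2859 -1.0483]
tool theta 0.8552498047460002 0.07283486882770837 yaw th 0.8688891580335936
handle_grip 0.97 [0.6396, -0.1302, 0.192] th 0.7401712153841344 0.06551496012362362
handle_hinge 0.9 [0.642, -0.1319, 0.1243] th 0.7376001715570981 0.06845100437539246
[[[0.11,-0.76,0.05,6.33,0.45],[0.05,-0.78,0.0,6.18,0.45],[0.04,-0.77,0.0,6.19,0.45],[0.04,-0.78,0.0,6.19,0.45],[0.04,-0.77,0.0,6.19,0.45],[0.04,-0.78,0.0,6.18,0.45],[0.04,-0.78,0.0,6.19,0.45],[0.05,-0.77,0.0,6.19,0.45],[0.04,-0.78,0.0,6.19,0.45],[0.04,-0.78,0.0,6.19,0.45],[0.04,-0.77,0.0,6.18,0.45],[0.04,-0.78,0.0,6.19,0.45]]]
```

Cranking works: the wheel is at about 0.75 rad with 2.5 N of tangential force. I'll carry on.

>>> drive_tool:
  motion:
    - [[0.1,-0.78,0,6.2,0.45],[0.05,-0.78,0,6.2,0.45],[0.05,-0.78,0,6.2,0.45],[0.05,-0.78,0,6.2,0.45],[0.04,-0.78,0,6.2,0.45],[0.04,-0.78,0,6.2,0.45],[0.04,-0.78,0,6.2,0.45],[0.04,-0.78,0,6.2,0.45],[0.04,-0.78,0,6.2,0.45],[0.04,-0.78,0,6.2,0.45],[0.04,-0.78,0,6.2,0.45],[0.04,-0.78,0,6.2,0.45]]

```text
time_s: 8.97
tcp_pos: [0.5527, -0.1515, 0.3538]
tcp_rot: [3.139, -0.0, 1.041]
contact_force: [2.6, -1.4, -1.2]
gripper_width: 0.0383
grip_force: 1.2
```

Run:
```python
from h import *
np.set_printoptions(precision=4,suppress=True)
s,st=state();print(s,st['contact_force'],st['joint_pos'])
d=s[:2]-AX;print('tool theta',CY-np.arctan2(d[1],d[0]),np.hypot(*d),'yaw th',(CY+np.pi-s[3])%(2*np.pi))
for cam in('wrist','scene','side'):
 a=arm.get_image(cam);save(a,cam+'4.png')
 for t in('handle_grip','handle_hinge','pad_face','fence_face','panel_center','lever_hinge'):
  for q in arm.landmark_of(a,t)[:1]:
    d=np.array(q['position'][:2])-AX;c,sn=np.cos(CY),np.sin(CY);print(cam,t,q['p'],q['position'],'th',CY-np.arctan2(d[1],d[0]),np.hypot(*d),'clamp',c*d[0]+sn*d[1],-sn*d[0]+c*d[1])
```

```text
[ 0.5527 -0.1515  0.3538  1.0415] [ 2.5766 -1.3515 -1.1993] [-0.3412  0.3464  1.5837 -0.0003  1.2091  0.1882]
tool theta 2.156152476701799 0.07186987379169335 yaw th 2.1641150240822475
wrist handle_grip 0.79 [0.5568, -0.1513, 0.1936] th 2.1067824211712463 0.06972302345710492 clamp -0.03560678792208806 -0.05994544731563396
wrist handle_hinge 0.63 [0.5591, -0.1546, 0.1252] th 2.057268719180612 0.07170439317085109 clamp -0.03352255256481597 -0.06338579075423094
scene handle_grip 0.22 [0.5914, -0.0872, 0.1264] th -0.5397493333974346 0.0035227829907617195 clamp 0.0030219754635307993 0.0018104320748975637
scene handle_hinge 0.77 [0.5552, -0.1528, 0.1271] th 2.1171333482426085 0.07179031968169523 clamp -0.037299446717836825 -0.061340046254818315
scene pad_face 0.56 [0.5753, 0.1269, 0.0333] th -1.5678033594644225 0.21650277134484908 clamp 0.0006479847541658122 0.2165018016455253
scene fence_face 0.69 [0.5686, 0.2389, 0.0276] th -1.5673743570121381 0.32870293579461685 clamp 0.00112480931856037 0.3287010112609891
scene panel_center 0.86 [0.578, 0.1785, 0.0247] th -1.5459992420314432 0.26790584
[... 308 characters left out ...]
-0.06155496289761842
side handle_hinge 0.79 [0.5526, -0.1532, 0.1264] th 2.1459980510447503 0.07338126463887089 clamp -0.039919706262432596 -0.06157294090687161
side pad_face 0.48 [0.6217, 0.0973, 0.0801] th -1.3306257037835016 0.18943201946872656 clamp 0.04505988296459132 0.18399482858824412
side fence_face 0.89 [0.5668, 0.2398, 0.0302] th -1.5726583757325616 0.3297148616607993 clamp -0.0006139448531067848 0.32971429006295344
side panel_center 0.91 [0.5763, 0.1786, 0.0217] th -1.5523212356751162 0.26807774991595257 clamp 0.004952479108213035 0.2680319998632304
side lever_hinge 0.58 [0.6226, 0.0975, 0.0813] th -1.32614165840999 0.18978856656816817 clamp 0.04597083165730711 0.1841368584415829
```

View pics/wrist4.png

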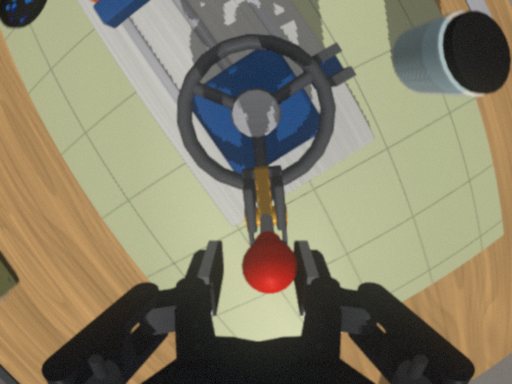

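The handle is upright with the knob at (268,262), and the wheel is at about 2.1 rad. I'll crank to about 2.9, then lift away and measure the gap from above.

Run:
```python
from h import *
crank(2.16,2.96,8)
# then open, lift, go over panel
a=CY-2.96;p=[AX[0]+.072*np.cos(a),AX[1]+.072*np.sin(a),.353,a+np.pi]
up=[p[0],p[1],.40,p[3]]
t=w(-.09,.26)
print('yaw',p[3])
for tgt in ([t[0],t[1],.40,CY],): print(tgt); plan(lin(p,up,3)+lin(up,tgt,13),.45,p)
```

```text
[[[0.05,-0.69,0.07,5.61,0.45],[0.03,-0.72,0.0,5.73,0.45],[0.04,-0.72,0.0,5.73,0.45],[0.03,-0.71,0.0,5.73,0.45],[0.04,-0.72,0.0,5.73,0.45],[0.04,-0.72,0.0,5.73,0.45],[0.03,-0.72,0.0,5.73,0.45],[0.04,-0.72,0.0,5.73,0.45]]]
yaw 0.2455926535897932
[np.float64(0.4820556143411489), np.float64(0.164511633083132), 0.4, 0.064]
[[[0.0,0.0,-1.57,-0.0,0.45],[0.0,0.0,-1.56,-0.0,0.45],[0.0,0.0,-1.57,-0.0,0.45],[0.23,-2.09,-0.0,0.8,0.45],[0.21,-2.1,-0.0,0.8,0.45],[0.17,-2.1,-0.0,0.8,0.45],[0.15,-2.1,-0.0,0.8,0.45],[0.12,-2.1,-0.0,0.8,0.45],[0.09,-2.1,-0.0,0.8,0.45],[0.05,-2.11,-0.0,0.8,0.45],[0.03,-2.1,-0.0,0.8,0.45],[0.0,-2.11,-0.0,0.8,0.45]]]
[[[-0.03,-2.1,-0.0,0.8,0.45],[-0.06,-2.1,-0.0,0.8,0.45],[-0.09,-2.11,-0.0,0.8,0.45],[-0.11,-2.1,-0.0,0.8,0.45]]]
```

>>> drive_tool:
  motion:
    - [[0.05,-0.7,0,5.7,0.45],[0.03,-0.72,0,5.7,0.45],[0.04,-0.72,0,5.7,0.45],[0.03,-0.72,0,5.7,0.45],[0.04,-0.72,0,5.7,0.45],[0.04,-0.72,0,5.7,0.45],[0.03,-0.72,0,5.7,0.45],[0.04,-0.72,0,5.7,0.45],[0,0,0,0,0.45]]

```text
time_s: 10.77
tcp_pos: [0.5181, -0.1059, 0.3538]
tcp_rot: [-3.141, 0.0, 0.246]
contact_force: [0.0, 0.7, -0.2]
gripper_width: 0.0384
grip_force: 0.0
```

>>> drive_tool:
  motion:
    - [[0,0.3,-0.5,0,0.55],[0,0,-2,0,0.6],[0,0,-2.5,0,0.6],[0,-2.4,0,0.8,0.6],[0,-4,0,1,0.6],[0,-4,0,1,0.6],[0,-4,0,1,0.6],[0,-4,0,1,0.6],[0,-4,0,1,0.6],[0,-4,0,1,0.6],[0,-1.5,2,0.5,0.6],[0,0,2,0,0.6]]

```text
time_s: 11.77
tcp_pos: [0.4667, 0.1676, 0.3651]
tcp_rot: [-3.139, -0.005, 0.127]
contact_force: [0.3, 0.2, 0.6]
gripper_width: 0.0513
grip_force: 0.0
```

Run:
```python
from h import *
np.set_printoptions(precision=4,suppress=True)
s,st=state();print(s,st['contact_force'])
a=arm.get_image('wrist');cv2.imwrite('pics/w5.png',cv2.resize(a['pixels'],(800,600),interpolation=cv2.INTER_CUBIC)[:,:,::-1])
np.save('w5.npy',a,allow_pickle=True)
R=cv2.Rodrigues(np.array(a['rvec']))[0];print('cam',-R.T@np.array(a['tvec']).ravel())
for t in('handle_grip','handle_hinge','pad_face','fence_face','panel_center','lever_hinge'):
  for q in arm.landmark_of(a,t)[:1]:
    d=np.array(q['position'][:2])-AX;c,sn=np.cos(CY),np.sin(CY);print(t,q['p'],q['position'],'th',CY-np.arctan2(d[1],d[0]),np.hypot(*d),'clamp',c*d[0]+sn*d[1],-sn*d[0]+c*d[1])
```

```text
[0.4667 0.1676 0.3651 0.1267] [0.3239 0.2211 0.5749]
cam [0.5473 0.1783 0.3351]
pad_face 0.92 [0.5764, 0.1294, 0.0279] th -1.5620921413240905 0.2189346249454389 clamp 0.0019056235187173282 0.218926331442805
fence_face 0.94 [0.5729, 0.2372, 0.0293] th -1.5545541025591867 0.32677258146913124 clamp 0.005307280182991307 0.3267294795041599
panel_center 0.65 [0.5762, 0.1832, 0.0225] th -1.5519198610088847 0.27267755683224093 clamp 0.005146882902406943 0.2726289779102524
lever_hinge 0.79 [0.624, 0.0982, 0.0786] th -1.3195803638990489 0.19073282360411908 clamp 0.0474127348586406 0.18474588648525914
```

View pics/w5.png

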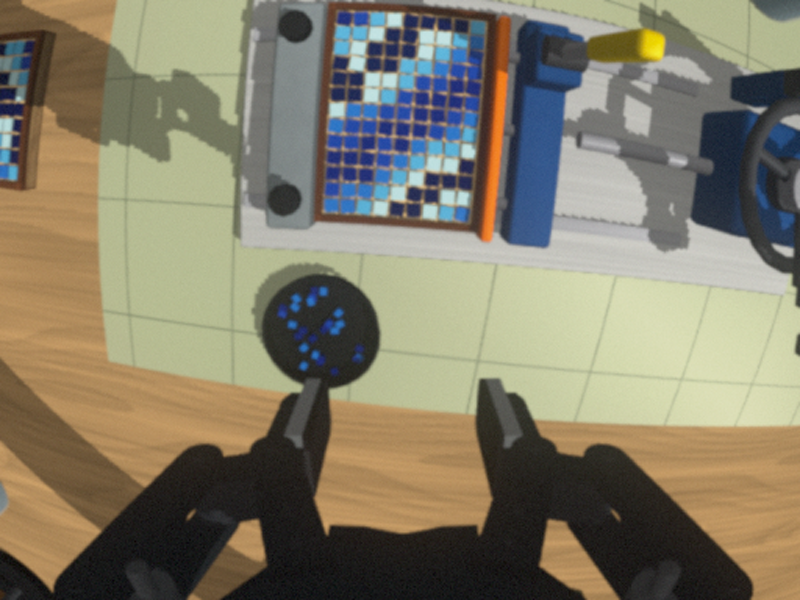

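The view from above shows the panel (265–495 px) close to the grey fence and touching the orange pad (495), with a gap between pad and blue jaw where the pins show. I'll measure this along several lines.

```bash
cat >> h.py <<'E'
def clampxy(P): d=P[...,:2]-AX;c,s=np.cos(CY),np.sin(CY);return np.stack([c*d[...,0]+s*d[...,1],-s*d[...,0]+c*d[...,1],P[...,2]],-1)
def prof(a,xs=(-.06,-.03,0,.03),y0=.17,y1=.345):
    v,u=np.mgrid[0:384,0:512];C=clampxy(fish(a,u,v))
    # remap: march y at fine step, height found from depth; nearest pixel
    from scipy.spatial import cKDTree
    ok=(C[...,2]>.01)&(C[...,2]<.12)&(C[...,1]>y0-.02)&(C[...,1]<y1+.02)&(abs(C[...,0])<.09)
    pts=C[ok];col=a['pixels'][ok];hsv=cv2.cvtColor(a['pixels'],cv2.COLOR_RGB2HSV)[ok];t=cKDTree(pts[:,:2])
    for x in xs:
        m=abs(pts[:,0]-x)<.012
        orange=m&(hsv[:,0]<14)&(hsv[:,1]>200)&(hsv[:,2]>170)&(pts[:,2]>.036)
        top=pts[:,2]
        f=lambda k:(np.round(np.percentile(pts[k,1]*1e3,[2,50,98]),1),round(float(np.median(pts[k,2]))*1e3,1),int(k.sum())) if k.sum()>5 else None
        blue=m&(hsv[:,0]>100)&(hsv[:,0]<125)&(hsv[:,1]>150)&(pts[:,2]>.036)
        pan=m&(pts[:,2]>.024)&(pts[:,2]<.036)&(pts[:,1]>.20)
        fen=m&(pts[:,2]>.037)&(pts[:,1]>.30)
        print(x,'blue',f(blue),'or',f(orange),'panel',f(pan),'fence',f(fen))
E
python3 - <<'E'
from h import *
a=np.load('w5.npy',allow_pickle=True).item();prof(a)
E
```

```text
-0.06 blue (array([174. , 183.8, 196.1]), 45.5, 80) or (array([210.9, 214.1, 215.8]), 42.3, 81) panel (array([204.3, 270. , 325.5]), 30.5, 2359) fence (array([327. , 337.9, 355.6]), 45.9, 684)
-0.03 blue (array([173.4, 185.1, 196.8]), 45.5, 522) or (array([210.2, 214.1, 215.7]), 42.4, 86) panel (array([217.7, 271.6, 325.7]), 30.3, 2560) fence (array([326.8, 340.4, 355.6]), 45.2, 721)
0 blue (array([172.8, 184.8, 197.2]), 45.4, 577) or (array([209.7, 213.9, 215.6]), 42.3, 84) panel (array([216.1, 270.4, 324.9]), 30.1, 2604) fence (array([326.3, 340. , 355.3]), 45.2, 733)
0.03 blue (array([172.6, 185.3, 197.2]), 47.6, 498) or (array([209.4, 213.8, 215.3]), 42.3, 63) panel (array([217.6, 271.5, 324.9]), 30.1, 2461) fence (array([326. , 339.6, 354.9]), 45.0, 708)
```

The jaw is squeezing: pad face is about 215.9 mm, the panel runs from about 216 to 325.5, and the fence is at 326.2, so the panel is within about 0.5 mm of it. The pad sticks out about 18.7 mm from the jaw, including the 1–2 mm of sliding compression. I need roughly 5 mm more jaw travel, which is about 1.0 rad.

Run:
```python
from h import *
s,_=state();a=CY-2.9;t=[AX[0]+.072*np.cos(a),AX[1]+.072*np.sin(a),.403,a+np.pi];print(t)
up=[s[0],s[1],.403,s[3]]
e=plan(lin(s,up,2)+lin(up,t,8),.6,s)
t2=list(t);t2[2]=.353
plan(lin(t,t2,3),.6,t)
way=[]
for th in np.linspace(2.9,3.96,11)[1:]:
    a=CY-th;way.append([AX[0]+.072*np.cos(a),AX[1]+.072*np.sin(a),.353,a+np.pi])
plan(way,.45,t2)
```

```text
[np.float64(0.5198358453030014), np.float64(-0.1108618064746836), 0.403, 0.30559265358979326]
[[[0.0,0.0,-1.9,-0.0,0.6],[0.0,0.0,-1.91,-0.0,0.6],[0.25,3.49,0.0,-1.33,0.6],[0.16,3.48,0.0,-1.34,0.6],[0.09,3.5,0.0,-1.33,0.6],[-0.0,3.49,0.0,-1.33,0.6],[-0.08,3.49,0.0,-1.34,0.6],[-0.16,3.49,0.0,-1.33,0.6],[-0.24,3.49,0.0,-1.34,0.6],[-0.32,3.48,0.0,-1.33,0.6]]]
[[[0.0,0.0,1.67,-0.0,0.6],[0.0,0.0,1.66,-0.0,0.6],[0.0,0.0,1.67,-0.0,0.6]]]
[[[0.04,-0.76,-0.0,6.07,0.45],[0.04,-0.76,-0.0,6.08,0.45],[0.04,-0.77,-0.0,6.07,0.45],[0.04,-0.76,-0.0,6.07,0.45],[0.04,-0.76,-0.0,6.08,0.45],[0.04,-0.76,-0.0,6.07,0.45],[0.04,-0.76,-0.0,6.07,0.45],[0.04,-0.77,-0.0,6.08,0.45],[0.04,-0.76,-0.0,6.07,0.45],[0.04,-0.76,-0.0,6.07,0.45]]]
```

>>> drive_tool:
  motion:
    - [[0,0,-1.9,0,0.6],[0,0,-1.9,0,0.6],[0.2,3.5,0,-1.3,0.6],[0.2,3.5,0,-1.3,0.6],[0.1,3.5,0,-1.3,0.6],[0,3.5,0,-1.3,0.6],[-0.1,3.5,0,-1.4,0.6],[-0.2,3.5,0,-1.4,0.6],[-0.2,3.5,0,-1.3,0.6],[-0.3,3.5,0,-1.3,0.6],[0,0,0,0,0.6]]

```text
time_s: 13.03
tcp_pos: [0.5206, -0.1175, 0.4031]
tcp_rot: [3.136, -0.003, 0.3]
contact_force: [-0.1, 0.4, 0.1]
gripper_width: 0.0512
grip_force: 0.0
```

Run:
```python
from h import *
np.set_printoptions(precision=4,suppress=True)
s,st=state();print(s)
a=arm.get_image('wrist')
for t in('handle_grip','handle_hinge'):
  for q in arm.landmark_of(a,t)[:1]:
    d=np.array(q['position'][:2])-AX;print(t,q['p'],q['position'],'th',(CY-np.arctan2(d[1],d[0]))%6.283,np.hypot(*d))
```

```text
[ 0.5206 -0.1175  0.4031  0.3003]
handle_grip 0.88 [0.5201, -0.1119, 0.1934] th 2.885158465260365 0.0720683703159715
handle_hinge 0.86 [0.5188, -0.1107, 0.1234] th 2.9063881480858247 0.07294066081411656
```

>>> drive_tool:
  motion:
    - [[-0.1,-0.6,0,0,0.6],[0,0,1.7,0,0.6],[0,0,1.7,0,0.6],[0,0,1.6,0,0.5],[0,0,0,0,0.45],[0,0,0,0,0.45]]

```text
time_s: 13.68
tcp_pos: [0.5157, -0.1041, 0.3515]
tcp_rot: [-3.14, 0.002, 0.307]
contact_force: [-0.2, 0.8, 0.5]
gripper_width: 0.0385
grip_force: 0.0
```

>>> drive_tool:
  motion:
    - [[0.04,-0.76,0,6.1,0.45],[0.04,-0.76,0,6.1,0.45],[0.04,-0.76,0,6.1,0.45],[0.04,-0.76,0,6.1,0.45],[0.04,-0.76,0,6.1,0.45],[0.04,-0.76,0,6.1,0.45],[0.04,-0.76,0,6.1,0.45],[0.04,-0.76,0,6.1,0.45],[0.04,-0.76,0,6.1,0.45],[0.04,-0.76,0,6.1,0.45],[0,0,0,0,0.45]]

```text
time_s: 14.6
tcp_pos: [0.5331, -0.0336, 0.353]
tcp_rot: [-3.14, -0.001, -0.76]
contact_force: [-1.0, 0.4, -0.2]
gripper_width: 0.0383
grip_force: 0.2
```

Run:
```python
from h import *
np.set_printoptions(precision=4,suppress=True)
s,st=state();print(s,st['contact_force'],st['joint_pos'])
d=s[:2]-AX;print('tool',(CY-np.arctan2(d[1],d[0]))%6.283,np.hypot(*d),'yawth',(CY+np.pi-s[3])%6.283)
a=arm.get_image('wrist')
for t in('handle_grip','handle_hinge'):
  for q in arm.landmark_of(a,t)[:1]:
    d=np.array(q['position'][:2])-AX;print(t,q['p'],q['position'],'th',(CY-np.arctan2(d[1],d[0]))%6.283,np.hypot(*d))
try: prof(a)
except Exception as e: print(e)
```

```text
[ 0.5331 -0.0336  0.353  -0.7604] [-0.9966  0.3576 -0.2378] [-0.1422  0.2961  1.6658  0.0005  1.178   2.1889]
tool 3.9926245442403516 0.0784939672304839 yawth 3.9660421871816975
handle_grip 0.61 [0.5341, -0.0407, 0.1953] th 3.93353099867938 0.07288079308020735
handle_hinge 0.62 [0.5352, -0.0419, 0.1242] th 3.9312339315334586 0.07126134997317972
-0.06 blue (array([175. , 188.8, 200.8]), 45.2, 241) or (array([208.4, 213.5, 215.1]), 41.8, 22) panel (array([225.3, 234.9, 327.8]), 30.0, 171) fence (array([325.5, 327.6, 335.1]), 42.9, 17)
-0.03 blue (array([174.6, 186. , 200.5]), 45.1, 467) or (array([207.9, 213. , 215.3]), 41.5, 33) panel (array([226.1, 251. , 322.6]), 29.9, 593) fence (array([326.3, 327.2, 333. ]), 41.2, 8)
0 blue (array([174.8, 189.6, 199.8]), 45.2, 75) or (array([208.2, 211.4, 214.1]), 42.1, 18) panel (array([226.9, 272.5, 326.6]), 29.8, 1072) fence (array([325.7, 335.2, 354.8]), 44.5, 282)
0.03 blue (array([173.7, 175.8, 202.3]), 71.8, 85) or None panel (array([227.3, 275.6, 326.3]), 29.9, 1007) fence (array([325.1, 334.8, 353.5]), 44.5, 283)
```

Run:
```python
from h import *
s,_=state();c,sn=np.cos(s[3]),np.sin(s[3])
p=s+[.002*sn,-.002*-0-.002*c,0,0];q=p+[0,0,.05,0];t=[.467,.168,.403,.1]
plan([p]+lin(p,q,2)+lin(q,t,8)+[[t[0],t[1],.365,t[3]]],.5,s)
```

```text
[[[0.0,0.2,-0.0,-0.0,0.5],[0.0,-0.0,-2.5,-0.0,0.5],[0.0,-0.0,-2.5,-0.0,0.5],[-2.33,-1.3,-0.01,-6.13,0.5],[-2.18,-1.55,-0.0,-6.13,0.5],[-2.01,-1.77,-0.01,-6.13,0.5],[-1.8,-1.97,-0.0,-6.13,0.5],[-1.58,-2.15,-0.01,-6.13,0.5],[-1.35,-2.32,-0.0,-6.13,0.5],[-1.09,-2.44,-0.01,-6.13,0.5],[-0.82,-2.54,-0.0,-6.13,0.5],[0.0,0.0,3.8,0.0,0.5]]]
```

>>> drive_tool:
  motion:
    - [[0,0.2,0,0,0.55],[0,0,-2.5,0,0.55],[0,0,-2.5,0,0.55],[-2.3,-1.3,0,-6.1,0.5],[-2.2,-1.6,0,-6.1,0.5],[-2.0,-1.8,0,-6.1,0.5],[-1.8,-2.0,0,-6.1,0.5],[-1.6,-2.2,0,-6.1,0.5],[-1.4,-2.3,0,-6.1,0.5],[-1.1,-2.4,0,-6.1,0.5],[-0.8,-2.5,0,-6.1,0.5],[0,0,3.8,0,0.5]]

```text
time_s: 15.75
tcp_pos: [0.47, 0.1723, 0.3699]
tcp_rot: [-3.136, -0.015, 0.101]
contact_force: [2.1, 1.1, -0.1]
gripper_width: 0.0428
grip_force: 0.0
```

>>> drive_tool:
  motion:
    - [[0,0,0,0,0.5],[0,0,0,0,0.5]]

```text
time_s: 15.92
tcp_pos: [0.4671, 0.1681, 0.3626]
tcp_rot: [3.141, 0.005, 0.093]
contact_force: [0.0, 0.0, -0.4]
gripper_width: 0.0427
grip_force: 0.0
```

Run:
```python
from h import *
np.set_printoptions(precision=4,suppress=True)
s,st=state();print(s,st['contact_force'])
a=arm.get_image('wrist');cv2.imwrite('pics/w6.png',cv2.resize(a['pixels'],(800,600),interpolation=cv2.INTER_CUBIC)[:,:,::-1])
prof(a)
for t in('lever_hinge','lever_grip','pad_face','fence_face'):
  for q in arm.landmark_of(a,t)[:1]: print(t,q['p'],q['position'],clampxy(np.array(q['position'])))
b=arm.get_image('side')
for t in('handle_grip','handle_hinge','lever_hinge','lever_grip'):
  for q in arm.landmark_of(b,t)[:1]:
    d=np.array(q['position'][:2])-AX;print(t,q['p'],q['position'],'th',(CY-np.arctan2(d[1],d[0]))%6.283)
```

```text
[0.4671 0.1681 0.3626 0.0933] [ 0.0089  0.0095 -0.3566]
-0.06 blue (array([178.3, 186.4, 199. ]), 45.4, 95) or (array([210. , 214. , 215.8]), 42.3, 92) panel (array([205.9, 270.1, 325.6]), 30.5, 2418) fence (array([327.2, 338.1, 355.6]), 46.0, 695)
-0.03 blue (array([177.7, 189.5, 202.1]), 45.5, 570) or (array([209.4, 213.8, 215.5]), 42.2, 102) panel (array([205.4, 270.3, 325.4]), 30.1, 2665) fence (array([326.8, 340. , 355.2]), 45.1, 734)
0 blue (array([177.6, 191.4, 202.9]), 45.4, 591) or (array([209.3, 213.7, 215.6]), 42.1, 92) panel (array([205.4, 270.6, 325. ]), 30.1, 2701) fence (array([326.4, 340. , 355.3]), 45.1, 736)
0.03 blue (array([178. , 192.9, 203.3]), 72.0, 507) or (array([208.9, 213.8, 215.3]), 42.3, 58) panel (array([204.6, 269.9, 324.8]), 30.1, 2570) fence (array([326.1, 339.6, 355. ]), 45.0, 722)
lever_hinge 0.86 [0.6194, 0.1001, 0.0789] [0.0429 0.1869 0.0789]
lever_grip 0.65 [0.611, 0.0978, 0.1646] [0.0344 0.1852 0.1646]
pad_face 0.73 [0.5765, 0.1313, 0.0274] [0.0021 0.2208 0.0274]
fence_face 0.67 [0.5723, 0.2361, 0.031] [0.0046 0.3257 0.031 ]
handle_grip 0.71 [0.5381, -0.0412, 0.1967] th 3.966420100634937
handle_hinge 0.84 [0.5317, -0.0409, 0.1249] th 3.910105794687185
lever_hinge 0.93 [0.6208, 0.1035, 0.0795] th 4.942277886745861
lever_grip 0.46 [0.6051, 0.1043, 0.1664] th 4.8617822559499135
```

View pics/w6.png

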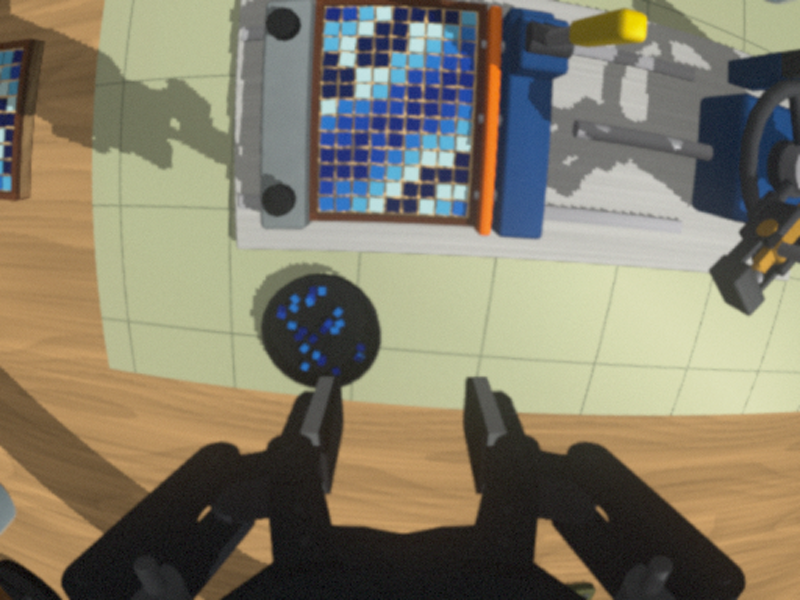

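The jaw moved +4.9 mm with the pad face unchanged, so the pad was already seated on the panel. To get the free protrusion, I'll measure the earlier picture taken before cranking (w1) with the same method as now.

```bash
cat > edge.py <<'E'
from h import *
def proj(rv,tv,K,P):
    R=cv2.Rodrigues(np.array(rv,float))[0];c=P@R.T+np.array(tv,float).ravel();r=np.hypot(c[:,0],c[:,1]);th=np.arctan2(r,c[:,2])
    return np.stack([K[0][2]+K[0][0]*th*c[:,0]/r,K[1][2]+K[1][1]*th*c[:,1]/r],1)
def prof2(img,rv,tv,K,z,y,x):
    g=np.array([[*w(a,b),z] for a in x for b in y]);p=proj(rv,tv,K,g).astype(np.float32)
    s=cv2.remap(img.astype(np.float32),p[:,0].reshape(len(x),-1),p[:,1].reshape(len(x),-1),cv2.INTER_LINEAR)
    return s.mean(0)
def edges(img,rv,tv,K,x=np.linspace(-.055,.01,25)):
    y=np.arange(.15,.235,.0005)
    b=prof2(img,rv,tv,K,.0455,y,x);o=prof2(img,rv,tv,K,.0423,y,x)
    bl=b[:,2]-b[:,0];org=o[:,0]-o[:,2]
    def cross(f,i0,step):
        h=f[i0]/2;i=i0
        while f[i]>h:i+=step
        return y[i]
    i=org.argmax();jb=(bl*(y<y[i]-.006)).argmax();hb=np.median(bl[max(0,jb-20):jb+1])/2
    k=max(n for n in range(len(y)) if y[n]<y[i]-.003 and bl[n]>hb)
    k0=k
    while bl[k0]>hb: k0-=1
    return [round(v*1e3,1) for v in (y[k0],y[k],cross(org,i,-1),cross(org,i,1))]
E
python3 - <<'E'
from edge import *
K=[[297.319,0,257.659],[0,297.319,195.325],[0,0,1]]
a=arm.get_image('wrist');print('now',edges(a['pixels'],a['rvec'],a['tvec'],a['intrinsics']))
a5=np.load('w5.npy',allow_pickle=True).item();print('w5',edges(a5['pixels'],a5['rvec'],a5['tvec'],a5['intrinsics']))
im=cv2.imread('pics/w1.png')[:,:,::-1];rv,tv=[-1.993,-2.106,-.341],[.123,-.584,.149]
print('w1',edges(im,rv,tv,K))
for x in (-.05,-.03,-.01,.01): print(x,edges(im,rv,tv,K,np.linspace(x-.008,x+.008,9)),edges(a['pixels'],a['rvec'],a['tvec'],a['intrinsics'],np.linspace(x-.008,x+.008,9)))
# pose for w2 from hand-eye of w5
def T(s):
    c,sn=np.cos(s[3]),np.sin(s[3]);M=np.eye(4);M[:3,:3]=[[c,sn,0],[sn,-c,0],[0,0,-1]];M[:3,3]=s[:3];return M
W=np.eye(4);W[:3,:3]=cv2.Rodrigues(np.array(a['rvec']))[0];W[:3,3]=np.array(a['tvec']).ravel()
H=W@T(state()[0])
W2=H@np.linalg.inv(T([.6619,-.0857,.355,-3.0756]));im=cv2.imread('pics/w2.png')[:,:,::-1]
print('w2',edges(im,cv2.Rodrigues(W2[:3,:3])[0],W2[:3,3],K))
E
```

```text
now [np.float64(176.0), np.float64(204.0), np.float64(208.5), np.float64(217.0)]
w5 [np.float64(171.0), np.float64(199.0), np.float64(208.5), np.float64(217.0)]
w1 [np.float64(206.0), np.float64(183.5), np.float64(189.5), np.float64(205.0)]
-0.05 [np.float64(234.5), np.float64(183.5), np.float64(190.5), np.float64(205.5)] [np.float64(175.0), np.float64(207.5), np.float64(209.0), np.float64(217.0)]
-0.03 [np.float64(227.5), np.float64(183.5), np.float64(189.0), np.float64(205.5)] [np.float64(175.5), np.float64(204.0), np.float64(208.5), np.float64(217.0)]
-0.01 [np.float64(152.5), np.float64(183.0), np.float64(190.0), np.float64(205.0)] [np.float64(175.5), np.float64(204.0), np.float64(208.5), np.float64(216.5)]
0.01 [np.float64(205.0), np.float64(183.0), np.float64(188.5), np.float64(205.0)] [np.float64(176.5), np.float64(204.5), np.float64(208.5), np.float64(216.5)]
w2 [np.float64(205.0), np.float64(182.5), np.float64(188.5), np.float64(205.0)]
```

Before cranking the pad stuck out about 22 mm (w1 21.7, w2 22.5), and the jaw position then fits 3.92 rad × 5 mm. It now sticks out about 13.3 mm, so it's pressed in about 8.7 mm. That's too deep, so I'll turn the wheel back about 0.52 rad.

Run:
```python
from h import *
s,_=state();a=CY-3.90;t=[AX[0]+.072*np.cos(a),AX[1]+.072*np.sin(a),.403,a+np.pi];print(t)
up=[s[0],s[1],.403,s[3]]
plan([up]+lin(up,t,9),.6,s)
t2=list(t);t2[2]=.353;way=[]
for th in np.linspace(3.9,3.33,7)[1:]:
    a=CY-th;way.append([AX[0]+.072*np.cos(a),AX[1]+.072*np.sin(a),.353,a+np.pi])
plan(way,.45,t2)
```

```text
[np.float64(0.533172817259755), np.float64(-0.04312503011365578), 0.403, -0.6944073464102067]
[[[0.0,0.0,-3.9,-0.0,0.6],[0.5,2.4,0.0,5.0,0.6],[0.71,2.35,0.0,5.01,0.6],[0.91,2.28,0.0,5.0,0.6],[1.11,2.2,0.0,5.01,0.6],[1.29,2.08,0.0,5.0,0.6],[1.48,1.97,0.0,5.01,0.6],[1.63,1.83,0.0,5.0,0.6],[1.79,1.68,0.0,5.01,0.6],[1.93,1.52,0.0,5.0,0.6]]]
[[[0.03,0.68,-0.0,-5.44,0.45],[0.03,0.69,-0.0,-5.45,0.45],[0.04,0.68,-0.0,-5.44,0.45],[0.03,0.68,-0.0,-5.44,0.45],[0.03,0.69,-0.0,-5.45,0.45],[0.04,0.68,-0.0,-5.44,0.45]]]
```

>>> drive_tool:
  motion:
    - [[0,0,-3.9,0,0.6],[0.5,2.4,0,5,0.6],[0.7,2.35,0,5,0.6],[0.9,2.3,0,5,0.6],[1.1,2.2,0,5,0.6],[1.3,2.1,0,5,0.6],[1.5,2.0,0,5,0.6],[1.6,1.8,0,5,0.6],[1.8,1.7,0,5,0.6],[1.9,1.5,0,5,0.6],[0,0,0,0,0.6]]

```text
time_s: 17.38
tcp_pos: [0.5341, -0.0467, 0.4028]
tcp_rot: [3.141, -0.003, -0.699]
contact_force: [0.3, -0.5, 0.2]
gripper_width: 0.0512
grip_force: 0.0
```

Run:
```python
from h import *
np.set_printoptions(precision=4,suppress=True)
s,st=state();print(s)
a=arm.get_image('wrist')
for t in('handle_grip','handle_hinge'):
  for q in arm.landmark_of(a,t)[:1]:
    d=np.array(q['position'][:2])-AX;print(t,q['p'],q['position'],'th',(CY-np.arctan2(d[1],d[0]))%6.283,np.hypot(*d))
A=CY-3.92;plan([[AX[0]+.072*np.cos(A),AX[1]+.072*np.sin(A),.403,A+np.pi]],.6,s)
```

```text
[ 0.5341 -0.0467  0.4028 -0.6994]
handle_grip 0.87 [0.5332, -0.0411, 0.1937] th 3.92128523036182 0.07329188222443193
handle_hinge 0.73 [0.5342, -0.0399, 0.126] th 3.9425803814881872 0.07334152984496575
[[[-0.3,-0.35,-0.02,0.86,0.6]]]
```

>>> drive_tool:
  motion:
    - [[-0.3,-0.35,0,0.9,0.6],[0,0,1.7,0,0.6],[0,0,1.7,0,0.6],[0,0,1.6,0,0.5],[0,0,0,0,0.45],[0,0,0,0,0.45],[0.03,0.7,0,-5.6,0.45],[0.03,0.7,0,-5.6,0.45],[0.03,0.7,0,-5.6,0.45],[0.03,0.7,0,-5.6,0.45],[0.03,0.7,0,-5.6,0.45],[0.03,0.7,0,-5.6,0.45]]

```text
time_s: 18.53
tcp_pos: [0.5158, -0.0756, 0.3541]
tcp_rot: [-3.14, -0.002, -0.117]
contact_force: [0.8, 1.9, -1.7]
gripper_width: 0.0383
grip_force: 0.9
```

>>> drive_tool:
  motion:
    - [[0,0,0,0,0.45]]

```text
time_s: 18.62
tcp_pos: [0.5158, -0.0765, 0.3541]
tcp_rot: [3.141, -0.002, -0.12]
contact_force: [0.2, -0.4, -0.1]
gripper_width: 0.0385
grip_force: 0.0
```

Run:
```python
from h import *
np.set_printoptions(precision=4,suppress=True)
s,st=state();print(s,st['contact_force'])
d=s[:2]-AX;print('tool',(CY-np.arctan2(d[1],d[0]))%6.283,np.hypot(*d),'yawth',(CY+np.pi-s[3])%6.283)
a=arm.get_image('wrist')
for t in('handle_grip','handle_hinge'):
  for q in arm.landmark_of(a,t)[:1]:
    d=np.array(q['position'][:2])-AX;print(t,q['p'],q['position'],'th',(CY-np.arctan2(d[1],d[0]))%6.283,np.hypot(*d))
c,sn=np.cos(s[3]),np.sin(s[3])
p=s-[.002*sn,-.002*c,0,0];q=p+[0,0,.05,0];t=[.467,.168,.403,.1]
plan([p]+lin(p,q,2)+lin(q,t,7)+[[t[0],t[1],.365,t[3]]],.5,s)
```

```text
[ 0.5158 -0.0765  0.3541 -0.1201] [ 0.1691 -0.3589 -0.1204]
tool 3.3783196341930597 0.07376328795196271 yawth 3.325719601192384
handle_hinge 0.94 [0.5187, -0.0706, 0.126] th 3.465831389666484 0.07223572523343277
[[[-0.0,-0.2,-0.0,-0.0,0.5],[0.0,-0.0,-2.5,-0.0,0.5],[0.0,-0.0,-2.5,-0.0,0.5],[-1.11,-3.36,0.02,-1.8,0.5],[-1.01,-3.38,0.01,-1.8,0.5],[-0.89,-3.42,0.02,-1.81,0.5],[-0.79,-3.45,0.01,-1.8,0.5],[-0.69,-3.47,0.02,-1.8,0.5],[-0.57,-3.49,0.01,-1.8,0.5],[-0.46,-3.5,0.02,-1.8,0.5],[-0.0,-0.0,3.8,-0.0,0.5]]]
```

>>> drive_tool:
  motion:
    - [[0,-0.2,0,0,0.55],[0,0,-2.5,0,0.55],[0,0,-2.5,0,0.55],[-1.1,-3.4,0,-1.8,0.5],[-1.0,-3.4,0,-1.8,0.5],[-0.9,-3.4,0,-1.8,0.5],[-0.8,-3.4,0,-1.8,0.5],[-0.7,-3.5,0,-1.8,0.5],[-0.6,-3.5,0,-1.8,0.5],[-0.5,-3.5,0,-1.8,0.5],[0,0,3.8,0,0.3],[0,0,0,0,0]]

```text
time_s: 19.77
tcp_pos: [0.4639, 0.1704, 0.3608]
tcp_rot: [3.141, 0.008, 0.101]
contact_force: [-1.9, 0.1, -0.1]
gripper_width: 0.0191
grip_force: 0.0
```

>>> drive_tool:
  motion:
    - [[0,0,0,0,0],[0,0,0,0,0]]

```text
time_s: 19.93
tcp_pos: [0.4669, 0.1684, 0.3653]
tcp_rot: [3.141, 0.0, 0.097]
contact_force: [0.1, -0.3, 0.6]
gripper_width: 0.0003
grip_force: 0.0
```

Run:
```python
from edge import *
np.set_printoptions(precision=4,suppress=True)
s,st=state();print(s)
a=arm.get_image('wrist');prof(a);print(edges(a['pixels'],a['rvec'],a['tvec'],a['intrinsics']))
p=cv2.cvtColor(a['pixels'],cv2.COLOR_RGB2HSV);m=(p[...,0]>22)&(p[...,0]<33)&(p[...,1]>180)&(p[...,2]>110)
v,u=np.nonzero(m);C=clampxy(fish(a,u,v));C=C[(abs(C[:,0])<.12)&(C[:,2]>.06)&(C[:,2]<.2)];print('lever yellow',len(C),np.percentile(C,[2,50,98],axis=0))
b=arm.get_image('side');c=arm.get_image('scene')
for im in(a,b,c):
 for t in('handle_grip','handle_hinge','lever_hinge','lever_grip'):
  for q in arm.landmark_of(im,t)[:1]: print(t,q['p'],np.array(q['position']),clampxy(np.array(q['position'])))
```

```text
[0.4669 0.1684 0.3653 0.0967]
-0.06 blue (array([176.3, 184.3, 198.5]), 45.5, 81) or (array([210.7, 214.4, 215.7]), 42.5, 81) panel (array([204. , 269.7, 325.6]), 30.4, 2359) fence (array([327.1, 338.3, 355.6]), 45.9, 686)
-0.03 blue (array([175.8, 187.6, 199.5]), 45.5, 559) or (array([209.9, 214.1, 215.7]), 42.3, 90) panel (array([202.9, 270.2, 325. ]), 30.1, 2582) fence (array([326.7, 340.2, 355.1]), 45.1, 720)
0 blue (array([174.8, 188. , 200.5]), 45.4, 618) or (array([209.6, 213.9, 215.5]), 42.2, 79) panel (array([203.3, 269.7, 325.2]), 30.0, 2620) fence (array([326.3, 339.7, 355. ]), 45.1, 729)
0.03 blue (array([174.9, 188.3, 200.8]), 52.9, 580) or (array([209.3, 214.1, 215.3]), 42.2, 55) panel (array([202.2, 269.9, 325. ]), 30.0, 2507) fence (array([326.1, 339.4, 354.8]), 45.1, 706)
[np.float64(173.5), np.float64(201.5), np.float64(208.5), np.float64(217.0)]
lever yellow 365 [[0.0232 0.1823 0.1535]
 [0.0279 0.1885 0.1822]
 [0.0336 0.1927 0.1843]]
handle_grip 0.26 [ 0.5182 -0.0708  0.1264] [-0.069   0.0229  0.1264]
handle_hinge 0.68 [0.5743 0.2375 0.0318] [0.0067 0.3269 0.0318]
lever_hinge 0.68 [0.6218 0.0989 0.082 ] [0.0453 0.1856 0.082 ]
lever_grip 0.73 [0.6106 0.0969 0.1631] [0.034  0.1843 0.1631]
handle_grip 0.74 [0.6084 0.1    0.1667] [0.032  0.1875 0.1667]
handle_hinge 0.74 [ 0.5113 -0.0713  0.1229] [-0.0759  0.0228  0.1229]
lever_hinge 0.69 [0.6245 0.104  0.0822] [0.0483 0.1905 0.0822]
lever_grip 0.49 [0.6088 0.0985 0.1642] [0.0323 0.186  0.1642]
handle_grip 0.52 [ 0.5221 -0.0746  0.1972] [-0.0653  0.0188  0.1972]
handle_hinge 0.72 [0.7724 0.1604 0.0676] [0.1995 0.2373 0.0676]
lever_hinge 0.75 [0.6231 0.1026 0.0837] [0.0468 0.1892 0.0837]
lever_grip 0.45 [0.607  0.0965 0.1637] [0.0303 0.1841 0.1637]
```

The jaw is now 2.5 mm back, with protrusion about 15.6 mm, so the pad is pressed about 6.4 mm and the panel is still against the fence. Next is the lever: its hinge is at clamp (47,187,80) and it stands at about 1.39 rad. I'll sweep it down with closed fingers.

Run:
```python
from h import *
s,_=state();Y=.188
P=lambda x,z:[*w(x,Y),z,CY]
st=[s[0],s[1],.403,s[3]];top=P(.095,.403)
e=plan([st]+lin(st,top,6)+lin(top,P(.095,.328),2),0,s)
h=np.array([.047,.080]);way=[]
f=np.linspace(1.45,0,17)
for ph in f:
    u=np.array([-np.cos(ph),np.sin(ph)]);n=np.array([np.sin(ph),np.cos(ph)]);c=h+.08*u+.004*n
    way.append(P(c[0]+.011,c[1]+.173))
way.append(P(c[0]+.011,c[1]+.173-.002))
print(way[0],way[-1]);plan(lin(P(.095,.328),way[0],2)+way[1:],0,P(.095,.328))
```

```text
[[[0.0,0.0,-3.83,-0.0,0],[3.29,1.39,-0.0,0.32,0],[3.3,1.38,-0.0,0.32,0],[3.31,1.36,-0.0,0.32,0],[3.31,1.34,-0.0,0.32,0],[3.32,1.32,-0.0,0.32,0],[3.33,1.3,-0.0,0.32,0],[-0.0,-0.0,3.75,-0.0,0],[-0.0,-0.0,3.75,-0.0,0]]]
[np.float64(0.6286997060237413), np.float64(0.1017619818581989), np.float64(0.33289905036047657), 0.064] [np.float64(0.5545212527862868), np.float64(0.09700806840141643), np.float64(0.255), 0.064]
[[[-2.13,0.0,-0.24,-0.0,0],[-2.14,-0.0,-0.25,-0.0,0],[-0.72,-0.0,0.08,-0.0,0],[-0.71,-0.0,0.15,-0.0,0],[-0.69,-0.0,0.22,-0.0,0],[-0.67,-0.0,0.27,-0.0,0],[-0.65,-0.0,0.33,-0.0,0],[-0.61,-0.0,0.4,-0.0,0],[-0.57,-0.0,0.44,-0.0,0],[-0.53,-0.0,0.5,-0.0,0],[-0.49,-0.0,0.54,-0.0,0],[-0.43,-0.0,0.58,-0.0,0]]]
[[[-0.38,-0.0,0.62,-0.0,0],[-0.32,-0.0,0.65,-0.0,0],[-0.26,-0.0,0.68,-0.0,0],[-0.2,-0.0,0.69,-0.0,0],[-0.13,-0.0,0.72,-0.0,0],[-0.07,-0.0,0.72,-0.0,0],[-0.0,-0.0,0.2,-0.0,0]]]
```

>>> drive_tool:
  motion:
    - [[0,0,-3.8,0,0],[3.3,1.4,0,0.3,0],[3.3,1.4,0,0.3,0],[3.3,1.4,0,0.3,0],[3.3,1.3,0,0.3,0],[3.3,1.3,0,0.3,0],[3.4,1.3,0,0.3,0],[0,0,2,0,0],[0,0,2.8,0,0],[0,0,2.7,0,0],[0,0,0,0,0]]

```text
time_s: 21.6
tcp_pos: [0.6697, 0.1042, 0.3211]
tcp_rot: [3.141, 0.012, 0.066]
contact_force: [-1.2, 0.3, -2.4]
gripper_width: 0.0
grip_force: 0.0
```

Run:
```python
from h import *
s,st=state();print(s,st['contact_force']);print(clampxy(s[:3]))
```

```text
[0.66974061 0.10416578 0.32108756 0.06566999] [-1.22316887  0.33298551 -2.41461791]
[0.09344125 0.18777405 0.32108756]
```

>>> drive_tool:
  motion:
    - [[-2.1,0,-0.5,0,0],[-2.1,0,-0.5,0,0],[-0.7,0,0.1,0,0],[-0.7,0,0.15,0,0],[-0.7,0,0.2,0,0],[-0.7,0,0.3,0,0],[-0.6,0,0.3,0,0],[-0.6,0,0.4,0,0],[-0.6,0,0.45,0,0],[-0.5,0,0.5,0,0],[-0.5,0,0.55,0,0],[-0.4,0,0.6,0,0]]

```text
time_s: 22.6
tcp_pos: [0.5693, 0.0978, 0.3015]
tcp_rot: [3.142, 0.001, 0.066]
contact_force: [-0.1, 0.3, 1.6]
gripper_width: 0.0001
grip_force: 0.4
```

Run:
```python
from h import *
s,st=state();print(s,st['contact_force']);print(clampxy(s[:3]))
b=arm.get_image('side')
for t in('lever_hinge','lever_grip','handle_grip'):
  for q in arm.landmark_of(b,t)[:2]: print(t,q['p'],clampxy(np.array(q['position'])).round(3))
plan(lin(s,[*w(-.022,.188),.254,CY],8),0,s)
```

```text
[0.5693002  0.0977763  0.30148958 0.06600225] [-0.05637923  0.26364416  1.63883782]
[-0.00720218  0.18782145  0.30148958]
lever_hinge 0.65 [0.046 0.185 0.082]
lever_grip 0.62 [-0.026  0.186  0.129]
handle_grip 0.54 [-0.068  0.023  0.192]
[[[-0.18,-0.0,0.59,0.01,0],[-0.19,-0.01,0.6,0.02,0],[-0.18,0.0,0.59,0.01,0],[-0.19,-0.0,0.59,0.02,0],[-0.18,-0.0,0.6,0.01,0],[-0.19,-0.0,0.59,0.02,0],[-0.18,-0.01,0.6,0.01,0],[-0.19,0.0,0.59,0.01,0]]]
```

The lever is following: it's at about 0.57 rad, pushed with 1.6 N. I'll finish the arc and press lightly.

>>> drive_tool:
  motion:
    - [[-0.3,0,0.6,0,0],[-0.3,0,0.6,0,0],[-0.2,0,0.6,0,0],[-0.2,0,0.6,0,0],[-0.2,0,0.6,0,0],[-0.1,0,0.6,0,0],[-0.1,0,0.6,0,0],[0,0,0.5,0,0],[0,0,0.2,0,0],[0,0,0,0,0]]

```text
time_s: 23.63
tcp_pos: [0.5555, 0.097, 0.2583]
tcp_rot: [-3.142, -0.002, 0.066]
contact_force: [-11.8, -0.0, 39.6]
gripper_width: 0.0002
grip_force: 19.5
```

Run:
```python
from h import *
s,st=state();print(s,st['contact_force']);print(clampxy(s[:3]))
```

```text
[0.55546211 0.09696431 0.25833424 0.0662266 ] [-1.18018502e+01 -1.11429817e-02  3.95650056e+01]
[-0.02106387  0.18789616  0.25833424]
```

It's at the stop: fingertips at 85 mm, which is the lever top. I'll back off upward and check.

>>> drive_tool:
  motion:
    - [[0,0,-0.5,0,0],[0,0,-2,0,0],[0,0,-3.5,0,0],[-1,0,-4,0,0],[-3,0,-2,0,0],[-4,-1,-0.5,0,0],[-3,-2,0,0,0],[0,-2,0,0,0],[0,-1,0,0,0],[0,0,0,0,0],[0,0,0,0,0]]

```text
time_s: 24.55
tcp_pos: [0.4433, 0.1499, 0.3781]
tcp_rot: [3.141, -0.001, 0.068]
contact_force: [-0.4, 0.1, 0.7]
gripper_width: 0.0001
grip_force: 0.0
```

Run:
```python
from edge import *
np.set_printoptions(precision=4,suppress=True)
s,st=state();print(s,st['contact_force'])
a=arm.get_image('wrist');prof(a);print(edges(a['pixels'],a['rvec'],a['tvec'],a['intrinsics']))
p=cv2.cvtColor(a['pixels'],cv2.COLOR_RGB2HSV);m=(p[...,0]>22)&(p[...,0]<33)&(p[...,1]>180)&(p[...,2]>110)
v,u=np.nonzero(m);C=clampxy(fish(a,u,v));C=C[(abs(C[:,0])<.12)&(C[:,2]>.06)&(C[:,2]<.2)]
print('yellow',len(C),np.percentile(C,[2,50,98],axis=0), 'slope',np.polyfit(C[:,0],C[:,2],1))
b=arm.get_image('side')
for im in(a,b):
 for t in('handle_grip','handle_hinge','lever_hinge','lever_grip'):
  for q in arm.landmark_of(im,t)[:1]: print(t,q['p'],clampxy(np.array(q['position'])))
B=cv2.resize(b['pixels'][90:260,180:350],(550,550),interpolation=cv2.INTER_CUBIC)
cv2.imwrite('pics/fin.png',B[:,:,::-1])
```

```text
[0.4433 0.1499 0.3781 0.0678] [-0.3729  0.1464  0.698 ]
-0.06 blue (array([176.1, 194. , 199.1]), 45.6, 21) or (array([210.6, 213.1, 216. ]), 42.5, 122) panel (array([206.3, 269.6, 325.6]), 30.5, 2222) fence (array([326.9, 337.6, 355.4]), 45.9, 640)
-0.03 blue (array([189.2, 194.5, 199.6]), 45.5, 164) or (array([210.1, 210.2, 211.2]), 42.4, 7) panel (array([217.3, 270.6, 325.3]), 30.2, 2385) fence (array([326.7, 339.9, 355.4]), 45.0, 642)
0 blue (array([186.7, 193.6, 199.9]), 45.4, 285) or (array([209.4, 209.7, 211.2]), 42.1, 23) panel (array([205.1, 269.6, 325.1]), 30.0, 2382) fence (array([326.3, 339.7, 355.2]), 45.0, 636)
0.03 blue (array([174.7, 192.7, 200.8]), 45.9, 232) or (array([209.4, 210.4, 211.6]), 42.1, 33) panel (array([216.5, 270.7, 325.1]), 30.0, 2199) fence (array([325.9, 339.1, 354.6]), 45.0, 615)Traceback (most recent call last):
  File "<stdin>", line 4, in <module>
  File "edge.py", line 18, in edges
    k=max(n for n in range(len(y)) if y[n]<y[i]-.003 and bl[n]>hb)
ValueError: max() iterable argument is empty
```

Run:
```python
from edge import *
np.set_printoptions(precision=4,suppress=True)
a=arm.get_image('wrist')
p=cv2.cvtColor(a['pixels'],cv2.COLOR_RGB2HSV);m=(p[...,0]>22)&(p[...,0]<33)&(p[...,1]>180)&(p[...,2]>110)
v,u=np.nonzero(m);C=clampxy(fish(a,u,v));C=C[(abs(C[:,0])<.12)&(C[:,2]>.06)&(C[:,2]<.2)]
print('yellow',len(C),np.percentile(C,[2,50,98],axis=0), 'slope',np.polyfit(C[:,0],C[:,2],1))
b=arm.get_image('side')
for im in(a,b):
 for t in('handle_grip','handle_hinge','lever_hinge','lever_grip'):
  for q in arm.landmark_of(im,t)[:1]: print(t,q['p'],clampxy(np.array(q['position'])))
B=cv2.resize(b['pixels'][90:260,180:350],(550,550),interpolation=cv2.INTER_CUBIC)
cv2.imwrite('pics/fin.png',B[:,:,::-1])
```

```text
yellow 689 [[-0.0567  0.183   0.0839]
 [-0.0307  0.1883  0.0861]
 [-0.0057  0.193   0.0877]] slope [-0.0009  0.086 ]
handle_hinge 0.68 [-0.0728  0.0227  0.1256]
lever_hinge 0.94 [0.0434 0.186  0.0795]
lever_grip 0.91 [-0.0366  0.1843  0.0805]
handle_grip 0.48 [-0.0678  0.0223  0.1944]
handle_hinge 0.74 [-0.0723  0.02    0.126 ]
lever_hinge 0.69 [0.0463 0.1893 0.0819]
lever_grip 0.72 [-0.0415  0.1871  0.0815]
```

View pics/fin.png

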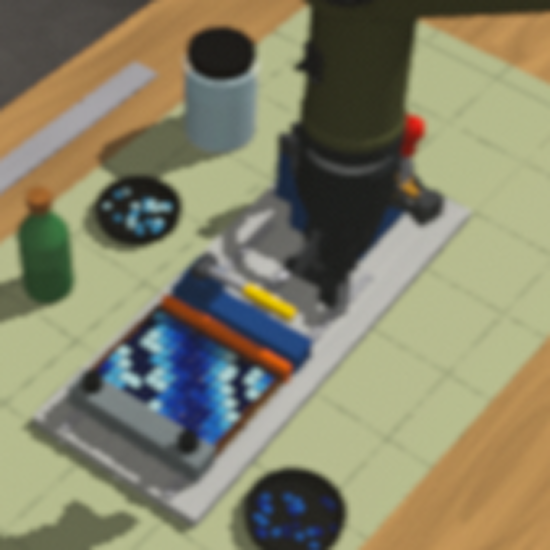

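The final view shows the lever level (yellow at (270,300), slope about 0), the handle upright with its knob at (412,130), and the panel against the fence. The bystanders haven't moved and the arm is clear, so I'm handing it in.

```bash
python3 -c "
from workcell import arm
print(arm.close_job())"
```

```text
the job is handed in; nothing more can be done
None
```

The job is handed in at about 25 s, and no verdict came back: the handle is upright, the panel is against the fence, the lever is fully down and the bystanders are untouched; the pad is pressed about 6.4 mm by my estimate, after I over-cranked to about 8.7 mm and turned the wheel back, and the lever stop took a brief 39.6 N press from the fingertips.

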